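Load the doming block into its bench cradle

ROBOT

A 6-joint arm with a two-finger parallel gripper is mounted at the origin on the work surface. World frame = base frame: x ahead of the robot, y to its left, z up, the work surface at z = 0. Lengths are in mm, angles in rad, forces in N, time in s.
With the tool pointing down it reaches from about 150 to 775 mm from the base axis. Payload 6.1 kg.
Tool frame: the origin (TCP) lies midway between the tips of the shut fingers; the grasp point (between the pads) lies 19 mm behind it (manip.grip_depth is the distance from the TCP to the grasp point, in mm); z points along the fingers, y is the line along which they close (so a half turn about z gives the same grasp; the last joint's range is limited). The gripper opens to 85 mm and grips with 20 to 120 N. Pads are 22 mm wide; open, the fingers measure 114 mm over their backs; the gripper's body (76 mm by 85 mm) begins 54 mm behind the grasp point. The pads swing forward as they close: fully open they stand 13 mm farther back than shut.
Start: joints at [1.271, 0.126, -0.04, 1.405, 0, 1.571], TCP at [155.041, 501.568, 231.295] pointing down, gripper open.
Joint ranges: [-2.72, 2.72], [-0.95, 1.95], [-1.27, 1.35], [-1.78, 2.02], [-1.46, 1.47], [-3.14, 3.14]. Speed limits (rad/s): [2.39, 2.39, 3.01, 3.14, 3.14, 3.14].

INTERFACE

Orientations are given as [roll, pitch, yaw] about the fixed x, y, z axes, in that order (R = Rz(yaw) Ry(pitch) Rx(roll)).
In Python, from plant import manip gives the robot as it stands.
- The arm moves only by the tool play_rows, never from a script. Its arguments are lists of equal length, an entry for each row: "fingers": the opening, from -1 (shut) to 1 (fully open), so that 0 is half open; "delta_pos": the shift along the tool's x, y, z each as a share of 30 cm, from -1 to 1, a list of three; "twist": the turn about the tool's z as a share of 1.5 rad, from -1 to 1. A call has 1 to 20 rows; each row is the pose to reach, as a shift and turn from the pose commanded when the call began, along the tool's axes at that moment; what a row does not reach only later rows make up. A row lasts 1/10 s, in which the tool goes at most 50 mm and 8.59 degrees, less where a joint would pass 70% of its speed; a pose out of reach is approached as far as the arm can. A call with a number of a shift or a turn outside -1 to 1 is refused whole. A call with a gripper value outside its range is refused whole. The fingers move at their own pace and stop on an object; the grip force is fixed at half the most. Time passes only in rows, so rows that repeat a pose let the fingers close. It gives the time, the measured TCP pose, the force, the opening and the grip force at its end, in the units of the state.
- manip.observe(): the state, without advancing time (a new reading comes with each control period).
- manip.capture(name): name is "scene" or "top" or "wrist"; returns a dict with "img" (480x640x3 uint8, blue, green, red), "fx", "fy", "cx", "cy" (pixels), "cam_to_world" (4x4, takes a point from camera to world coordinates); the wrist camera has in their place "hand_eye" (4x4, takes a point from camera to tool coordinates, whose origin is the TCP and whose axes are the flange's). Camera axes: x right, y down, z forward; pixel columns grow to the right and rows downward; lengths in mm; the calibration is good to about 2 mm. A picture is of the moment at which its call begins: read the wrist's pose just before it. There is no depth.
- manip.job_done(): hands the job in; it is judged then, once.
Trained networks look in a picture, given as the dict that the camera call returned (one of the last four; its "shot" number tells which), for a name from the list of things; names that differ only in an ending like _2 or _b are one class to them, and where a whole thing is asked for, a point or a joint stands for the part that bears it (a point fixed in the world has none). Each returns a list of dicts, best first, with "p" (0 to 1); they miss things now and then, are a little off and sometimes report something else, mostly with a low value. They report only what shows in the picture. A call takes as long as a camera call. They do not tell look-alikes from the thing itself.
- manip.search_frame(picture, query): "extent" ([left, top, right, bottom] in pixels, round what is visible of it).
The state is a dict: "time": time; "q": joint angles; "dq": joint speeds; "joint_efforts": joint torques, N m; "position": TCP position; "orientation": TCP orientation; "force": force on the tool from outside, world axes, zero at the start; "wrist_torque": the same for the moment, N m; "opening": finger opening in mm; "finger_force": force on a finger pad.
Only numpy, scipy, OpenCV 4.12 (cv2) and the standard library are available. Lean on these libraries where they do the work, as an engineer would, in place of code of your own. Each camera call takes 0.05 s, during which the arm holds its last target. There are 200 camera calls.

TASK

Take the square steel stake out of the cradle at the top of the ramp and put it in the shallow wooden tray. Then push the wooden doming block up the ramp, without lifting it, against the sprung bumper until its tail drops behind the lip and it sits flat in the cradle, and let go of everything. Push gently, by feel - never harder than 20 newtons on the block - and leave the other things on the bench where they are.

Things in the scene. Friction and masses are not known exactly. Their poses are not given: they have to be found in the camera images.
- rig: The loading rig, bolted down: a steel ramp, then a cradle, between wooden side rails. Origin on the bench, on the centreline, under the ramp's top edge; +x is the horizontal direction in which the ramp climbs, z up. Rails: inner faces at y = +-49 mm, 8 mm thick, tops 18 mm over the ramp surface, and 45 mm over the bench from x = 0 to 190 mm.
- ramp_foot (a point): Foot of the ramp, on the centreline at bench height: rig x = -130 mm. From here the steel surface climbs straight (13 degrees) to the top edge. Two wings 22 mm high flare out from y = +-48 mm (inner faces) at rig x = -124 mm to y = +-73 mm at x = -190 mm; a block pushed in more than a few mm off the centreline or crooked can jam there. Axes as the rig's.
- ramp_top (a point): Top edge of the ramp, 30 mm over the bench, rig x = 0. Behind it is the cradle, clamped each time at an unmeasured shift c of 0 to 20 mm along +x: you must feel for it. First a steel lip bar, top 30 mm high, its far face at rig x = 22 mm + c; the deck behind lies 8 mm lower. Axes as the rig's.
- deck_ref (a point): A point fixed to the rig at deck height (22 mm over the bench), rig x = 74 mm. The flat steel deck reaches from the lip's far face (22 mm + c) to the bumper. The block fits only with the bumper pressed in about 6 mm; finger friction may hold its tail up while pushed, and it then drops as the push is eased. The bumper keeps it against the lip.
- bumper_ref (a point): A point fixed to the rig, x = 126 mm, 42 mm high: the middle of the bumper's face at rest if c were 0; really it is c further. The bumper: black rubber, 80 mm wide, 26 to 58 mm high, on light springs (about 1 N at first touch, 3.3 N at its end), free to go in 9 mm, then hard. Behind it an end wall 60 mm high, to x = 160 mm + c.
- block: The hardwood doming block: 110 mm long (its x), 90 mm wide (its y), 50 mm high, round hollows 10 mm deep in its top; about 0.35 to 0.7 kg. Origin at the centre of its underside. It starts flat on the bench in front of the foot of the ramp, roughly in line with it, +x end towards the ramp.
- stake: The square steel stake: a bar 60 mm long (its x), 16 x 16 mm, 0.12 kg. Origin at the centre of its underside. It starts lying on the deck of the cradle, roughly along the rig's x.
- tray: The shallow open wooden tray: 130 mm (x) by 110 mm (y), 28 mm high, walls and floor 5 mm thick, fixed on the bench, empty. Origin at the centre of its underside.
- pink_jar: Bystander: screw-top jar, 68 mm across, 75 mm high, beside the ramp. Origin at the centre of its underside.
- bowl: Bystander: white china bowl, 110 mm across, 50 mm high. Origin at the centre of its underside.
- tall_jar: Bystander: pale jar, 74 mm across, 120 mm high. Origin at the centre of its underside.
- hammer: Bystander: hammer lying on the bench. Origin on its underside.
- driver: Bystander: screwdriver lying on the bench. Origin on its underside.
- wax_block: Bystander: grey abrasive stone, 60 x 35 x 22 mm. Origin at the centre of its underside.
- steel_puck: Bystander: dark steel disc, 70 mm across, 25 mm high. Origin at the centre of its underside.
There are look-alikes about, which are no part of the job. Several things have the shape of the tray; the one meant has the colours described above. Of the things that look like the stake, the smaller one is meant.

How it is judged:
By the outcome, as a careful person would: the job done as asked, in the order asked, and still so for the second after the job is handed in, with the robot touching nothing.
It also fails if it takes over 72 s, if anything falls off the work surface, if the arm or the gripper's body presses on something with over 40 N, if the wrist force passes 120 N, or if a joint passes its speed limit or range.

## Working session

There is one attempt and no reset: what is moved stays moved. The work goes in short steps, Python scripts to look and compute and a tool call to move; the robot and the scene stay as the last step left them, time stands still between calls to the robot, and variables do not carry over. Pictures are saved under pics/ and viewed, at most 10 in all, crops included, and the job is handed in when it is done.

Besides the shell and the picture viewer there is one more tool, called after "Request:" as a command line: name --pt "numbers of a row" for each row, then --argument value for the rest. play_rows: Moves the arm, as the interface text tells. Its arguments: {"type":"object","properties":{"fingers":{"type":"array"},"delta_pos":{"type":"array"},"twist":{"type":"array"}},"required":["fingers","delta_pos","twist"]}

```bash
mkdir -p pics; cat > h.py <<'E'
import numpy as np, cv2
from plant import manip
def ray(c,u,v,z):
    M=np.array(c["cam_to_world"]);d=M[:3,:3]@np.array([(u-c["cx"])/c["fx"],(v-c["cy"])/c["fy"],1]);o=M[:3,3]
    return o+d*(z-o[2])/d[2]
def proj(c,p):
    M=np.linalg.inv(np.array(c["cam_to_world"]));q=M[:3,:3]@np.array(p)+M[:3,3]
    return c["cx"]+c["fx"]*q[0]/q[2],c["cy"]+c["fy"]*q[1]/q[2]
E
python3 - <<'E'
from h import *
np.set_printoptions(precision=1,suppress=True)
print(manip.observe())
for n in("top","scene"):
    c=manip.capture(n);cv2.imwrite(f"pics/{n}0.png",c["img"]);print(n,c["fx"],np.array(c["cam_to_world"]))
    for q in ["rig","block","stake","tray","pink_jar","bowl","tall_jar","hammer","driver","wax_block","steel_puck"]:
        print(q,[(np.round(d["extent"]).tolist(),round(d["p"],2)) for d in manip.search_frame(c,q)[:4]])
E
```

```text
{'time': 0.0, 'q': array([ 1.3,  0.1, -0. ,  1.4, -0. ,  1.6]), 'dq': array([ 0.,  0.,  0., -0., -0., -0.]), 'joint_efforts': array([  0. , -43.6,  35.3,   0. ,  -0. ,   0. ]), 'position': array([154.9, 501.2, 230.5]), 'orientation': array([-3.1,  0. ,  2.8]), 'force': array([ 0.6, -0.7, -0.7]), 'wrist_torque': array([0. , 0.1, 0. ]), 'finger_force': 0.0, 'opening': 85.32388160238118}
top 469.24373216327535 [[  -0.    -1.     0.2  342.1]
 [  -1.     0.    -0.    87.9]
 [  -0.    -0.2   -1.  1046. ]
 [   0.     0.     0.     1. ]]
rig [([262.0, 221.0, 437.0, 300.0], 0.57)]
block [([435.0, 249.0, 494.0, 292.0], 0.62)]
stake [([300.0, 250.0, 329.0, 268.0], 0.77), ([233.0, 188.0, 263.0, 217.0], 0.77), ([433.0, 121.0, 544.0, 186.0], 0.48)]
tray [([188.0, 315.0, 247.0, 382.0], 0.88), ([90.0, 299.0, 145.0, 366.0], 0.75), ([155.0, 218.0, 214.0, 282.0], 0.73), ([436.0, 246.0, 494.0, 292.0], 0.33)]
pink_jar [([371.0, 186.0, 406.0, 220.0], 0.89)]
bowl [([294.0, 163.0, 347.0, 212.0], 0.64)]
tall_jar [([320.0, 108.0, 353.0, 156.0], 0.92)]
hammer [([433.0, 120.0, 545.0, 188.0], 0.57)]
driver [([10
[... 354 characters left out ...]
]]
rig [([210.0, 204.0, 360.0, 262.0], 0.84)]
block [([173.0, 202.0, 226.0, 239.0], 0.96)]
stake [([360.0, 261.0, 388.0, 285.0], 0.68), ([306.0, 221.0, 326.0, 233.0], 0.51)]
tray [([367.0, 170.0, 421.0, 208.0], 0.87), ([403.0, 220.0, 445.0, 265.0], 0.74), ([443.0, 180.0, 496.0, 219.0], 0.61)]
pink_jar [([238.0, 242.0, 263.0, 276.0], 0.94)]
bowl [([288.0, 252.0, 328.0, 287.0], 0.84)]
tall_jar [([274.0, 275.0, 305.0, 329.0], 0.69)]
hammer [([106.0, 271.0, 203.0, 325.0], 0.74), ([272.0, 276.0, 303.0, 331.0], 0.48)]
driver [([479.0, 234.0, 489.0, 269.0], 0.83)]
wax_block [([214.0, 206.0, 356.0, 261.0], 0.74), ([291.0, 195.0, 313.0, 209.0], 0.55)]
steel_puck [([400.0, 282.0, 429.0, 308.0], 0.73)]
```

View pics/top0.png

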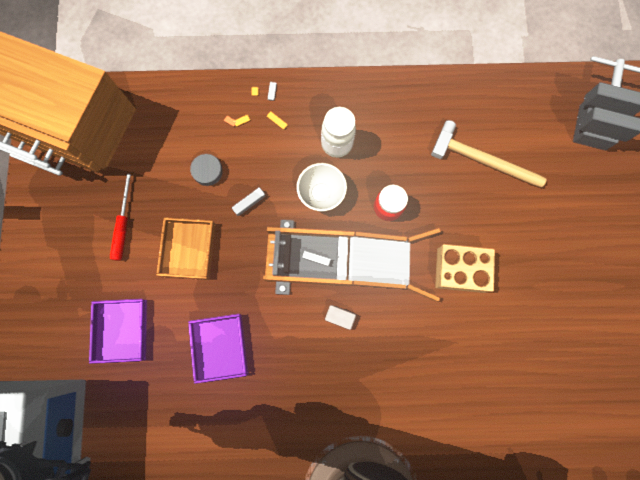

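```bash
python3 - <<'E'
import cv2
a=cv2.imread("pics/top0.png")
cv2.imwrite("pics/rigcrop.png",cv2.resize(a[205:315,245:505],None,fx=3,fy=3,interpolation=cv2.INTER_CUBIC))
E
```

```text
(no output)
```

View pics/rigcrop.png

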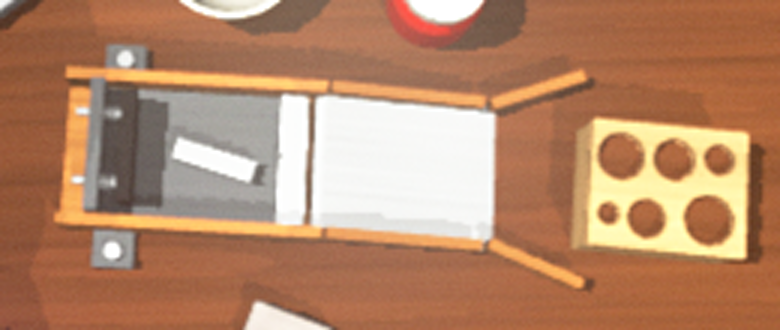

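The top view shows the wooden tray at about (185,248), with two purple look-alike trays. The small stake is on the deck at (317,258), the larger look-alike is outside at (248,201), and the block is at (465,269). The ramp runs from the foot at (409,264) leftwards to the cradle.

```bash
cat > fit.py <<'E'
from h import *
from scipy.optimize import least_squares
def w(p,L):
    c,s=np.cos(p[2]),np.sin(p[2]);return np.array([p[0]+c*L[0]-s*L[1],p[1]+s*L[0]+c*L[1],L[2]])
def fit(cam,pts,px,x0):
    f=lambda p:np.concatenate([np.array(proj(cam,w(p,L)))-q for L,q in zip(pts,px)])
    r=least_squares(f,x0,x_scale=[10,10,.05],loss='soft_l1');return r.x,f(r.x).reshape(-1,2)
E
python3 - <<'E'
from fit import *
np.set_printoptions(precision=2,suppress=True)
cam=manip.capture("top")
g=lambda l:[np.array(q)/3+[245-1/3,205-1/3] for q in l]
rig,res=fit(cam,[(-190,-77,22),(-190,77,22),(-130,-49,0),(-130,49,0),(190,-53,45),(190,53,45),(0,-53,46),(0,53,46)],
 g([(588,74),(588,286),(495,112),(492,238),(68,72),(57,218),(330,86),(323,233)]),[350,100,1.57]);print("rig",rig,res)
blk,res=fit(cam,[(55,-45,50),(-55,-45,50),(-55,45,50),(55,45,50)],g([(597,117),(750,131),(747,258),(588,247)]),[320,-150,1.57]);print("blk",blk,res)
st,res=fit(cam,[(30,-8,38),(30,8,38),(-30,8,38),(-30,-8,38)],g([(176,138),(172,157),(254,183),(258,163)]),[330,130,1.3]);print("stake",st,res)
def loc(p): 
    c,s=np.cos(rig[2]),np.sin(rig[2]);d=np.array(p[:2])-rig[:2];return np.array([c*d[0]+s*d[1],-s*d[0]+c*d[1]])
print("blk loc",loc(blk),blk[2]-rig[2],"stake",loc(st),st[2]-rig[2])
for q in g([(280,95),(276,223),(310,97),(308,225)]): print("lip",loc(ray(cam,*q,30)))
for q in g([(135,88),(130,210)]): print("bumper",loc(ray(cam,*q,58)))
# tray rim corners
tr,res=fit(cam,[(65,-55,28),(65,55,28),(-65,55,28),(-65,-55,28)],[(157,277),(163,218),(213,220),(210,279)],[350,370,0]);print("tray",tr,res)
print(loc(tr))
print(manip.observe()["orientation"])
h=manip.capture("wrist");print(np.array(h["hand_eye"]),h["fx"],h["cx"],h["cy"])
E
```

```text
rig [492.13   0.24   1.5 ] [[-1.35  0.17]
 [-1.7  -1.11]
 [ 0.51  0.2 ]
 [ 0.78  1.41]
 [ 0.16  0.14]
 [ 0.22 -0.15]
 [-0.08  0.01]
 [ 0.34 -0.36]]
blk [ 465.4  -243.05    1.46] [[-0.4   0.48]
 [-0.17  0.49]
 [-0.1  -0.06]
 [ 0.81 -1.24]]
stake [493.59  80.55   1.25] [[ 0.91 -0.1 ]
 [ 0.03  0.51]
 [-0.86 -0.02]
 [-0.05 -0.35]]
blk loc [-244.61    8.31] -0.0386445933195525 stake [80.19  4.6 ] -0.24658370392295414
lip [ 35.05 -47.64]
lip [33.7  46.79]
lip [ 12.96 -47.34]
lip [10.54 46.97]
bumper [140.1  -41.49]
bumper [137.99  46.24]
tray [523.31 366.48  -0.04] [[ 55.82 -57.26]
 [  0.56   1.  ]
 [-53.94  57.13]
 [ -0.51  -1.07]]
[367.55  -3.48]
[-3.14  0.    2.84]
[[  -0.     -0.95   -0.32   83.1 ]
 [   1.     -0.     -0.      1.42]
 [   0.     -0.32    0.95 -142.55]
 [   0.      0.      0.      1.  ]] 346.9684267814119 318.8912855684616 239.69802747765928
```

```bash
cat >> h.py <<'E'
def rel(x,y,z,yaw):
    "shares from current pose to target"
    o=manip.observe();p=np.array(o["position"]);a=o["orientation"][2]
    d=np.array([x,y,z])-p;c,s=np.cos(a),np.sin(a)
    t=-((yaw-a+np.pi)%(2*np.pi)-np.pi)
    print("now",np.round(p,1),np.round(o["orientation"],3),"F",np.round(o["force"],1),"t",round(o["time"],2))
    print("shares",np.round([(c*d[0]+s*d[1])/300,(s*d[0]-c*d[1])/300,-d[2]/300],4),"twist",round(t/1.5,4))
E
python3 -c "
from h import *
rel(400,250,200,2.0);rel(493.6,80.6,150,1.25)"
```

```text
now [155.  501.6 231.3] [-3.142 -0.     2.842] F [ 1.  -0.   0.3] t 1.3
shares [-1.0278 -0.5599  0.1043] twist 0.5612
now [155.  501.6 231.3] [-3.142 -0.     2.842] F [ 1.  -0.   0.3] t 1.3
shares [-1.4927 -1.0073  0.271 ] twist 1.0612
```

Request:
play_rows --fingers '[0,0,0,0,0,0,0]' --pt "-0.9 -0.6 0.1" --pt "-0.9 -0.6 0.1" --pt "-0.9 -0.6 0.1" --pt "-0.9 -0.6 0.1" --pt "-0.9 -0.6 0.1" --pt "-0.9 -0.6 0.1" --pt "-0.9 -0.6 0.1" --twist '[0.6,0.6,0.6,0.6,0.6,0.6,0.6]'

```text
time: 2.0
position: [361.3, 247.2, 201.2]
orientation: [3.141, 0.001, 1.936]
force: [-0.6, 1.3, -0.1]
opening: 42.4
finger_force: 0.0
```

```bash
python3 -c "
from h import *
rel(493.6,80.6,150,1.25)"
```

```text
now [361.3 247.2 201.2] [3.141e+00 1.000e-03 1.936e+00] F [-0.6  1.3 -0.1] t 2.0
shares [-0.6762  0.2139  0.1706] twist 0.4572
```

Request:
play_rows --fingers '[0,0,0,0,0,0,0]' --pt "-0.676 0.214 0.17" --pt "-0.676 0.214 0.17" --pt "-0.676 0.214 0.17" --pt "-0.676 0.214 0.17" --pt "-0.676 0.214 0.17" --pt "-0.676 0.214 0.17" --pt "-0.676 0.214 0.17" --twist '[0.457,0.457,0.457,0.457,0.457,0.457,0.457]'

```text
time: 2.7
position: [492.9, 84.1, 150.2]
orientation: [-3.141, 0.0, 1.257]
force: [0.1, -0.8, 0.7]
opening: 42.8
finger_force: 0.0
```

```bash
cat >> h.py <<'E'
def wrist(name=None):
    o=manip.observe();c=manip.capture("wrist");r,p,y=o["orientation"]
    from scipy.spatial.transform import Rotation as R
    T=np.eye(4);T[:3,:3]=R.from_euler("xyz",[r,p,y]).as_matrix();T[:3,3]=o["position"]
    c["cam_to_world"]=T@np.array(c["hand_eye"])
    if name: cv2.imwrite("pics/"+name,c["img"])
    return c
E
python3 -c "
from h import *
import pickle
c=wrist('w1.png');pickle.dump(c,open('w1.pkl','wb'));print(manip.observe()['position'],[(d['extent'],d['p']) for d in manip.search_frame(c,'stake')])"
```

```text
[492.80593254  84.62924133 150.52642028] [([313.2, 197.2, 335.0, 273.3], 0.62), ([456.7, 0.0, 492.1, 19.3], 0.56)]
```

View pics/w1.png

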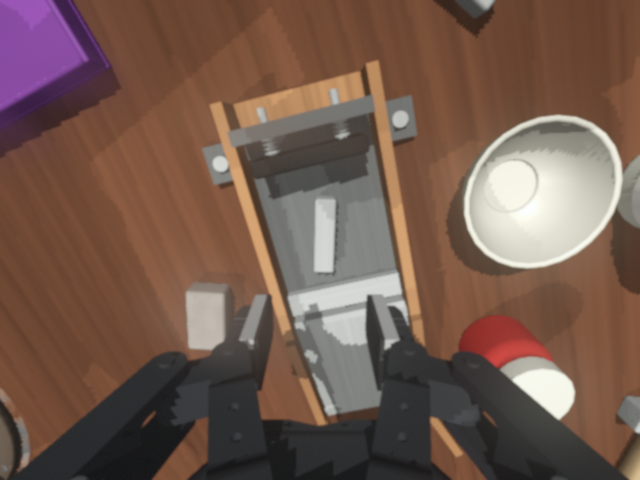

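The wrist view shows the stake standing alone on the deck, with its top-face corners at about (316,198), (335,199), (332,272) and (314,272). The far edge of the lip runs from (288,294) to (399,272), and the rail ends are at (219,103) and (373,62).

```bash
python3 - <<'E'
from fit import *
import pickle
np.set_printoptions(precision=2,suppress=True)
c=pickle.load(open('w1.pkl','rb'))
st,r=fit(c,[(30,8,38),(30,-8,38),(-30,-8,38),(-30,8,38)],[(316,198),(335,199),(332,272),(314,272)],[493,80,1.25]);print("stake",st,r)
def f(p):
    P=[(190,53,45),(190,-53,45),(22+p[3],49,30),(22+p[3],-49,30),(-130,49,0)];Q=[(219,103),(373,62),(288,294),(399,272),(330,413)]
    return np.concatenate([np.array(proj(c,w(p,L)))-q for L,q in zip(P,Q)])
r=least_squares(f,[492,0,1.5,10],x_scale=[10,10,.05,10]);print("rig,c",r.x,r.fun.reshape(-1,2))
for q in [(231,140),(371,105)]: print("bump top",ray(c,*q,58))
E
```

```text
stake [496.21  83.23   1.23] [[-1.2   0.06]
 [ 1.26 -0.34]
 [ 0.96  0.45]
 [-1.01 -0.07]]
rig,c [495.54   2.98   1.49  11.91] [[-1.66 -0.08]
 [ 1.2  -0.42]
 [-1.33  1.41]
 [ 2.46 -1.4 ]
 [-0.86  2.09]]
bump top [460.43 171.39  58.  ]
bump top [552.7  163.71  58.  ]
```

```bash
python3 -c "
from h import *
rel(495,82,24,1.237)"
```

```text
now [492.8  84.9 150.7] [ 3.141 -0.     1.259] F [ 0.  -0.   0.1] t 2.8
shares [-0.007   0.0101  0.4224] twist 0.0144
```

Request:
play_rows --fingers '[-0.2,-0.2,-0.2,-0.2,-0.2,-0.2]' --pt "-0.007 0.01 0.15" --pt "-0.007 0.01 0.3" --pt "-0.007 0.01 0.36" --pt "-0.007 0.01 0.38" --pt "-0.007 0.01 0.38" --pt "-0.007 0.01 0.38" --twist '[0.014,0.014,0.014,0.014,0.014,0.014]'

```text
time: 3.4
position: [496.3, 81.9, 37.9]
orientation: [3.139, -0.001, 1.237]
force: [0.1, 0.6, 0.1]
opening: 34.2
finger_force: 0.0
```

```bash
python3 -c "
from h import *
rel(495,82,24,1.237)"
```

```text
now [496.3  81.9  37.9] [ 3.139e+00 -1.000e-03  1.237e+00] F [0.1 0.6 0.1] t 3.4
shares [-0.0013 -0.0043  0.0465] twist -0.0003
```

Request:
play_rows --fingers '[-0.2,-0.2,-0.2,-1,-1,-1,-1,-1,-1]' --pt "0 0 0.025" --pt "0 0 0.045" --pt "0 0 0.045" --pt "0 0 0.045" --pt "0 0 0.045" --pt "0 0 0.045" --pt "0 0 0.045" --pt "0 0 0.045" --pt "0 0 0.045" --twist '[0,0,0,0,0,0,0,0,0]'

```text
time: 4.3
position: [495.6, 81.2, 23.1]
orientation: [3.141, -0.0, 1.235]
force: [-0.6, -0.4, 3.8]
opening: 14.4
finger_force: 60.4
```

```bash
python3 -c "
from h import *
rel(524,367,100,1.235)"
```

```text
now [495.6  81.2  23.1] [ 3.141 -0.     1.235] F [-0.6 -0.4  3.8] t 4.3
shares [ 0.9307 -0.2244 -0.2564] twist 0.0001
```

Request:
play_rows --fingers '[-1,-1,-1,-1]' --pt "0 0 -0.06" --pt "0 0 -0.2" --pt "0 0 -0.27" --pt "0 0 -0.27" --twist '[0,0,0,0]'

```text
time: 4.7
position: [497.3, 81.6, 106.7]
orientation: [3.137, -0.003, 1.235]
force: [0.1, -0.6, -2.0]
opening: 14.7
finger_force: 59.9
```

Request:
play_rows --fingers '[-1,-1,-1,-1,-1,-1,-1,-1,-1]' --pt "0.16 -0.04 0" --pt "0.32 -0.08 0" --pt "0.48 -0.12 0" --pt "0.64 -0.16 0" --pt "0.8 -0.2 0" --pt "0.93 -0.225 0" --pt "0.93 -0.225 0.1" --pt "0.93 -0.225 0.2" --pt "0.93 -0.225 0.25" --twist '[0,0,0,0,0,0,0,0,0]'

```text
time: 5.6
position: [521.1, 366.0, 23.6]
orientation: [-3.138, 0.005, 1.236]
force: [-0.6, 0.3, -1.4]
opening: 14.8
finger_force: 59.9
```

```bash
python3 -c "
from h import *
rel(524,367,8,1.235)"
```

```text
now [521.1 366.   23.6] [-3.138  0.005  1.236] F [-0.6  0.3 -1.4] t 5.6
shares [0.0062 0.008  0.0519] twist 0.0009
```

Request:
play_rows --fingers '[-1,-1,-1,-1]' --pt "0 0 0.02" --pt "0 0 0.04" --pt "0 0 0.045" --pt "0 0 0.045" --twist '[0,0,0,0]'

```text
time: 6.0
position: [523.9, 367.0, 15.8]
orientation: [3.141, -0.001, 1.235]
force: [-0.2, -0.0, -0.2]
opening: 14.1
finger_force: 59.9
```

Request:
play_rows --fingers '[-1,-1,-1,-0.3,-0.3,-0.3,-0.3,-0.3,-0.3,-0.3]' --pt "0 0 0.015" --pt "0 0 0.027" --pt "0 0 0.027" --pt "0 0 0.027" --pt "0 0 0.027" --pt "0 0 0.027" --pt "0 0 0" --pt "0 0 -0.1" --pt "0 0 -0.25" --pt "0 0 -0.4" --twist '[0,0,0,0,0,0,0,0,0,0]'

```text
time: 7.0
position: [523.1, 366.6, 136.9]
orientation: [-3.141, 0.001, 1.235]
force: [0.7, 1.3, 0.5]
opening: 30.0
finger_force: 0.0
```

```bash
python3 - <<'E'
from h import *
c=manip.capture("top")
print([(d["extent"],round(d["p"],2)) for d in manip.search_frame(c,"stake")])
w=wrist("w2.png")
for q in [("stake")]:print([(d["extent"],round(d["p"],2)) for d in manip.search_frame(w,q)])
for L in [(523,366,28)]: print(proj(w,L))
E
```

```text
[([230.1, 188.3, 261.1, 215.6], 0.76), ([264.3, 218.3, 439.4, 300.0], 0.29)]
[([307.0, 197.0, 326.8, 269.4], 0.58), ([438.7, 292.6, 521.8, 360.0], 0.55)]
(np.float64(315.8351184323066), np.float64(241.47518501531837))
```

View pics/w2.png

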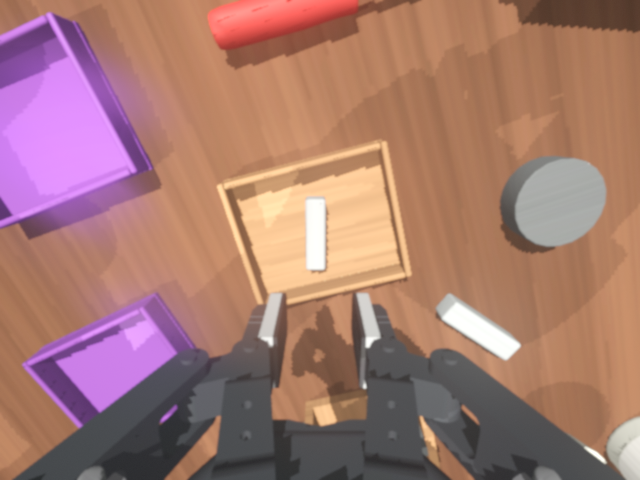

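The stake lies inside the wooden tray at (316,234). Next is the block.

```bash
python3 -c "
from h import *
rel(490,85,200,1.235);rel(450,-190,200,-.08)"
```

```text
now [524.4 367.5 137.6] [ 3.139e+00 -3.000e-03  1.235e+00] F [-0.1  0.9 -0.9] t 7.2
shares [-0.9269  0.2018 -0.2079] twist 0.0002
now [524.4 367.5 137.6] [ 3.139e+00 -3.000e-03  1.235e+00] F [-0.1  0.9 -0.9] t 7.2
shares [-1.8363  0.3777 -0.2079] twist 0.8769
```

Request:
play_rows --fingers '[0,0,0,0,0,0]' --pt "-0.15 0.03 -0.1" --pt "-0.95 0.2 -0.2" --pt "-0.95 0.2 -0.2" --pt "-0.95 0.2 -0.2" --pt "-0.95 0.2 -0.2" --pt "-0.95 0.2 -0.2" --twist '[0,0,0,0,0,0]'

```text
time: 7.8
position: [485.1, 77.6, 193.9]
orientation: [-3.14, 0.001, 1.236]
force: [0.4, 0.5, -0.3]
opening: 42.7
finger_force: 0.0
```

```bash
python3 -c "
from h import *
rel(450,-190,200,-.08)"
```

```text
now [485.1  77.6 193.9] [-3.140e+00  1.000e-03  1.236e+00] F [ 0.4  0.5 -0.3] t 7.8
shares [-0.881   0.1828 -0.0203] twist 0.8772
```

Request:
play_rows --fingers '[0,0,0,0,0,0,0,0,0,0]' --pt "-0.88 0.183 -0.02" --pt "-0.88 0.183 -0.02" --pt "-0.88 0.183 -0.02" --pt "-0.88 0.183 -0.02" --pt "-0.88 0.183 -0.02" --pt "-0.88 0.183 -0.02" --pt "-0.88 0.183 -0.02" --pt "-0.88 0.183 -0.02" --pt "-0.88 0.183 -0.02" --pt "-0.88 0.183 -0.02" --twist '[0.877,0.877,0.877,0.877,0.877,0.877,0.877,0.877,0.877,0.877]'

```text
time: 8.8
position: [450.7, -187.7, 199.7]
orientation: [-3.141, 0.002, -0.081]
force: [0.3, 0.2, -0.2]
opening: 42.7
finger_force: 0.0
```

```bash
python3 - <<'E'
from h import *
import pickle
print(manip.observe()["orientation"],manip.observe()["position"])
c=wrist('w3.png');pickle.dump(c,open('w3.pkl','wb'))
E
```

```text
[-3.14079771e+00  2.48858898e-03 -8.08431976e-02] [ 450.66599067 -187.72188832  199.71121358]
```

View pics/w3.png

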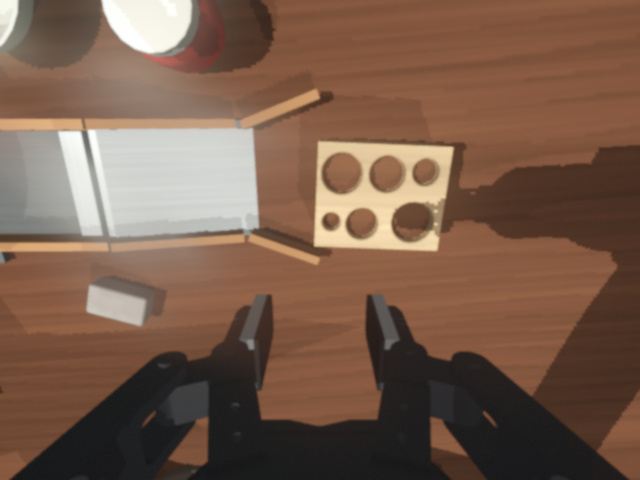

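The wrist view shows the block's top corners at (318,141), (453,146), (438,250) and (314,246). The wing tips are at (319,95) and (318,261), and the ramp foot is near column 257.

```bash
python3 - <<'E'
from fit import *
import pickle
np.set_printoptions(precision=2,suppress=True)
c=pickle.load(open('w3.pkl','rb'))
b,r=fit(c,[(55,-45,50),(-55,-45,50),(-55,45,50),(55,45,50)],[(318,141),(453,146),(438,250),(314,246)],[466,-242,1.46]);print("block",b,r)
g,r=fit(c,[(-190,-77,22),(-190,77,22),(-130,-49,0),(-130,49,0),(0,-53,46.5),(0,53,46.5)],[(319,95),(318,261),(255,129),(259,231),(84,124),(108,245)],[493,1,1.49]);print("rig",g,r)
cs,s=np.cos(g[2]),np.sin(g[2]);d=b[:2]-g[:2];print("blk in rig",cs*d[0]+s*d[1],-s*d[0]+cs*d[1],b[2]-g[2])
E
```

```text
block [ 466.88 -240.3     1.45] [[ 0.03  0.34]
 [ 0.05  0.12]
 [-0.86 -0.34]
 [ 0.68 -0.29]]
rig [494.44   1.53   1.48] [[-0.01  0.32]
 [-0.24  1.31]
 [-0.12 -0.33]
 [ 0.79 -2.49]
 [-0.43 -0.72]
 [ 0.24  1.62]]
blk in rig -243.32295196537822 5.805189936949027 -0.026203698915914453
```

```bash
python3 - <<'E'
from fit import *
import pickle
np.set_printoptions(precision=3,suppress=True)
t=manip.capture("top");a=pickle.load(open('w1.pkl','rb'));b=pickle.load(open('w3.pkl','rb'))
g=lambda l:[np.array(q)/3+[245-1/3,205-1/3] for q in l]
S=[(t,[(-190,-77,22),(-190,77,22),(-130,-49,0),(-130,49,0),(190,-53,45),(190,53,45),(0,-53,46),(0,53,46)],g([(588,74),(588,286),(495,112),(492,238),(68,72),(57,218),(330,86),(323,233)]),1.),
(a,[(190,53,45),(190,-53,45),(34,49,30),(34,-49,30),(-130,49,0)],[(219,103),(373,62),(288,294),(399,272),(330,413)],.5),
(b,[(-190,-77,22),(-190,77,22),(-130,-49,0),(-130,49,0),(0,-53,46.5),(0,53,46.5)],[(319,95),(318,261),(255,129),(259,231),(84,124),(108,245)],.6)]
def f(p,ff=True):
    out=[]
    for i,(c,P,Q,s) in enumerate(S):
        o=p[3+2*i:5+2*i]
        for L,q in zip(P,Q):
            X=w(p,L); X[:2]+=o; out.append((np.array(proj(c,X))-q)*s)
    return np.concatenate(out+[p[3:]/2])
r=least_squares(f,[494,1,1.49]+[0]*6,x_scale=[10,10,.05]+[1]*6,loss='soft_l1');p=r.x;print(p)
bl=np.array([466.88,-240.3])-p[7:9];print("blk",bl)
cs,s=np.cos(p[2]),np.sin(p[2])
for B in (bl,np.array([465.4,-243.05])-p[3:5]):
    d=B-p[:2];print(cs*d[0]+s*d[1],-s*d[0]+cs*d[1])
E
```

```text
[493.689   1.616   1.489  -1.289  -1.132   1.483   1.154  -0.108  -0.014]
blk [ 466.988 -240.286]
-243.27269657833102 6.9371350671635135
-244.92310965566918 7.102205062169258
```

```bash
cat >> h.py <<'E'
RIG=(493.7,1.6,1.489)
def rrel(x,y,z,dyaw=0):
    c,s=np.cos(RIG[2]),np.sin(RIG[2]);rel(RIG[0]+c*x-s*y,RIG[1]+s*x+c*y,z,RIG[2]+dyaw)
def rnow():
    c,s=np.cos(RIG[2]),np.sin(RIG[2]);o=manip.observe();d=np.array(o["position"][:2])-RIG[:2];f=o["force"]
    print("rig xyz",np.round([c*d[0]+s*d[1],-s*d[0]+c*d[1],o["position"][2]],1),"dyaw",round(o["orientation"][2]-RIG[2],3),"F rig",np.round([c*f[0]+s*f[1],-s*f[0]+c*f[1],f[2]],1),"open",round(o["opening"],1),"t",round(o["time"],2))
E
python3 -c "
from h import *
rrel(-251,76,12,-np.pi/2)"
```

```text
now [ 451.  -187.6  200.1] [-3.141e+00  2.000e-03 -7.700e-02] F [-0.   0.2  0.6] t 8.9
shares [-0.1638  0.1956  0.6272] twist 0.0029
```

Request:
play_rows --fingers '[0.2,0.2,0.2,0.2,0.2,0.2,0.2,0.2,0.2]' --pt "-0.11 0.13 0" --pt "-0.164 0.196 0.1" --pt "-0.164 0.196 0.25" --pt "-0.164 0.196 0.4" --pt "-0.164 0.196 0.52" --pt "-0.164 0.196 0.6" --pt "-0.164 0.196 0.62" --pt "-0.164 0.196 0.62" --pt "-0.164 0.196 0.62" --twist '[0.003,0.003,0.003,0.003,0.003,0.003,0.003,0.003,0.003]'

```text
time: 9.8
position: [398.6, -242.9, 16.3]
orientation: [3.141, -0.002, -0.084]
force: [-0.6, -0.9, 0.2]
opening: 51.3
finger_force: 0.0
```

```bash
python3 -c "
from h import *
rnow();rrel(-251,60,12,-np.pi/2)"
```

```text
rig xyz [-251.5   74.8   16.3] dyaw -1.573 F rig [-1.   0.5  0.2] open 51.3 t 9.8
now [ 398.6 -242.9   16.3] [ 3.141e+00 -2.000e-03 -8.400e-02] F [-0.6 -0.9  0.2] t 9.8
shares [ 0.0495 -0.0017  0.0144] twist -0.0013
```

Request:
play_rows --fingers '[0.2,0.2,0.2,0.2,0.2,0.2]' --pt "0.007 0 0.005" --pt "0.014 0 0.01" --pt "0.021 0 0.01" --pt "0.028 0 0.01" --pt "0.035 0 0.01" --pt "0.042 0 0.01" --twist '[0,0,0,0,0,0]'

```text
time: 10.4
position: [409.7, -243.7, 12.1]
orientation: [3.141, 0.002, -0.085]
force: [-5.1, -0.9, 3.4]
opening: 51.5
finger_force: 2.3
```

```bash
python3 -c "
from h import *
rnow()"
```

```text
rig xyz [-251.3   63.7   12.1] dyaw -1.574 F rig [-1.3  5.   3.4] open 51.5 t 10.4
```

Request:
play_rows --fingers '[0.2,0.2,0.2]' --pt "0.005 0 0" --pt "0.01 0 0" --pt "0.014 0 0" --twist '[0,0,0]'

```text
time: 10.7
position: [414.2, -244.1, 12.1]
orientation: [3.141, 0.001, -0.085]
force: [-4.6, -1.1, 2.3]
opening: 51.3
finger_force: 2.5
```

```bash
python3 - <<'E'
from h import *
import pickle
rnow();c=wrist('w4.png');pickle.dump(c,open('w4.pkl','wb'))
E
```

```text
rig xyz [-251.4   59.1   12.1] dyaw -1.574 F rig [-1.5  4.5  2.3] open 51.3 t 10.7
```

View pics/w4.png

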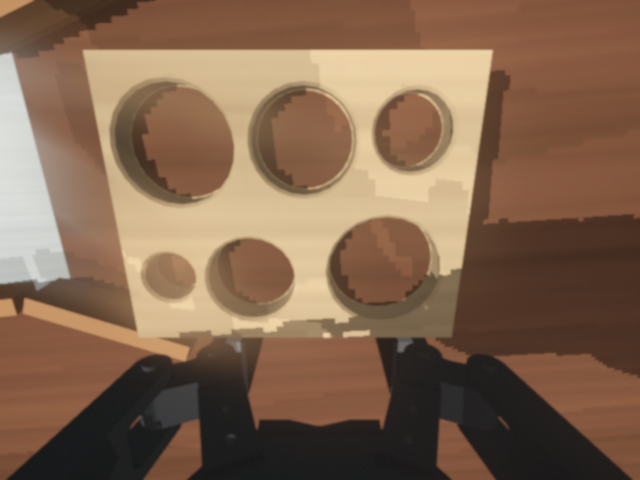

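The block now sits flush against both fingers: its near edge is level at row 337, and its corners are at (138,337), (453,336), (492,50) and (84,50).

```bash
python3 - <<'E'
from fit import *
import pickle
np.set_printoptions(precision=3,suppress=True)
c=pickle.load(open('w4.pkl','rb'))
b,r=fit(c,[(55,-45,50),(-55,-45,50),(-55,45,50),(55,45,50)],[(84,50),(492,50),(453,336),(138,337)],[472,-242,1.48]);print("block",b,r)
g=RIG;cs,s=np.cos(g[2]),np.sin(g[2]);d=b[:2]-g[:2];print("blk in rig",cs*d[0]+s*d[1],-s*d[0]+cs*d[1],b[2]-g[2])
E
```

```text
block [ 470.57  -239.07     1.486] [[-0.883 -0.096]
 [ 0.881 -0.398]
 [-1.092  0.96 ]
 [ 1.097  0.248]]
blk in rig -241.75482582740403 3.3890080994449185 -0.003374435907852913
```

Request:
play_rows --fingers '[0.2,0.2,0.2,0.2,0.2,0.2,0.2,0.2]' --pt "0.006 0 0" --pt "0.011 0 0" --pt "0.011 0 0" --pt "0 0 0" --pt "-0.04 0 0" --pt "-0.08 0 -0.05" --pt "-0.08 0 -0.2" --pt "-0.08 0 -0.25" --twist '[0,0,0,0,0,0,0,0]'

```text
time: 11.55
position: [391.0, -242.4, 90.4]
orientation: [3.14, -0.004, -0.085]
force: [0.4, -0.6, 0.2]
opening: 51.0
finger_force: 0.0
```

```bash
python3 - <<'E'
from h import *
rnow();rrel(-335,0,80,0)
E
```

```text
rig xyz [-251.6   82.4   90.4] dyaw -1.574 F rig [-0.5 -0.5  0.2] open 51.0 t 11.55
now [ 391.  -242.4   90.4] [ 3.14  -0.004 -0.085] F [ 0.4 -0.6  0.2] t 11.55
shares [0.2755 0.2772 0.0345] twist -1.0493
```

Request:
play_rows --fingers '[0,0,0,0,0,0,0,0,0,0,0]' --pt "0.27 0.28 0" --pt "0.27 0.28 0" --pt "0.27 0.28 0" --pt "0.27 0.28 0" --pt "0.27 0.28 0" --pt "0.27 0.28 0" --pt "0.27 0.28 0" --pt "0.27 0.28 0" --pt "0.27 0.28 0" --pt "0.27 0.28 0" --pt "0.27 0.28 0" --twist '[-0.99,-0.99,-0.99,-0.99,-0.99,-0.99,-0.99,-0.99,-0.99,-0.99,-0.99]'

```text
time: 12.65
position: [463.8, -332.3, 87.1]
orientation: [3.141, -0.0, 1.401]
force: [0.1, 1.1, -0.4]
opening: 42.5
finger_force: 0.0
```

```bash
python3 - <<'E'
from h import *
import pickle
rnow();rrel(-325,0,20,0)
c=wrist('w5.png');pickle.dump(c,open('w5.pkl','wb'))
E
```

```text
rig xyz [-335.2    2.6   87.1] dyaw -0.088 F rig [ 1.1 -0.  -0.4] open 42.5 t 12.65
now [ 463.8 -332.3   87.1] [ 3.141 -0.     1.401] F [ 0.1  1.1 -0.4] t 12.65
shares [0.0347 0.0055 0.2237] twist -0.0589
```

View pics/w5.png

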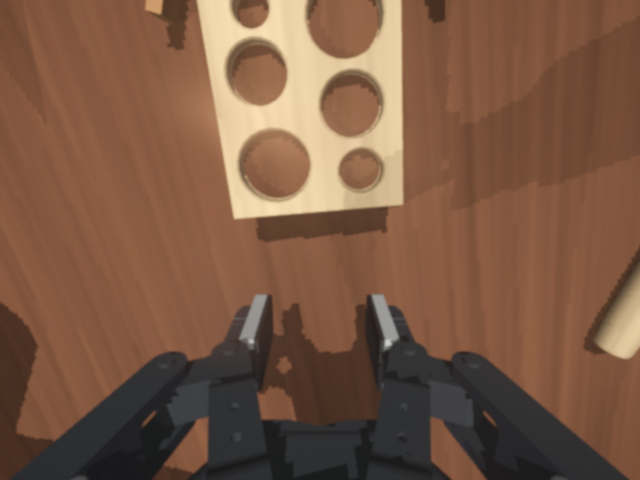

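The block's tail edge runs from (234,218) to (403,205), with the fingers clear behind it.

```bash
python3 - <<'E'
from h import *
import pickle
c=pickle.load(open('w5.pkl','rb'));g=RIG;cs,s=np.cos(g[2]),np.sin(g[2])
for q in [(234,218),(403,205),(210,80),(403,80)]:
    d=ray(c,*q,50)[:2]-g[:2];print(cs*d[0]+s*d[1],-s*d[0]+cs*d[1])
E
```

```text
-295.8033853508337 45.089791355489
-296.7561642736754 -45.10174346989844
-228.060896548388 45.11460834987363
-236.19357023166808 -45.815663667049606
```

Request:
play_rows --fingers '[0,0,0,0,0,0]' --pt "0 0.006 0.1" --pt "0 0.006 0.18" --pt "0.01 0.006 0.22" --pt "0.02 0.006 0.22" --pt "0.02 0.006 0.22" --pt "0.02 0.006 0.22" --twist '[-0.059,-0.059,-0.059,-0.059,-0.059,-0.059]'

```text
time: 13.3
position: [467.8, -327.2, 22.5]
orientation: [3.14, 0.001, 1.488]
force: [-0.1, 0.5, 0.5]
opening: 43.0
finger_force: 0.0
```

```bash
python3 - <<'E'
from h import *
rnow();rrel(-310,0,20,0)
E
```

```text
rig xyz [-329.9   -1.    22.5] dyaw -0.001 F rig [0.5 0.1 0.5] open 43.0 t 13.3
now [ 467.8 -327.2   22.5] [3.140e+00 1.000e-03 1.488e+00] F [-0.1  0.5  0.5] t 13.3
shares [ 0.0662 -0.0034  0.0084] twist -0.0004
```

Request:
play_rows --fingers '[0,0,0,0,0,0,0,0,0,0,0,0,0,0,0]' --pt "0.02 -0.003 0.01" --pt "0.04 -0.003 0.015" --pt "0.055 -0.003 0.015" --pt "0.065 -0.003 0.015" --pt "0.073 -0.003 0.015" --pt "0.08 -0.003 0.015" --pt "0.09 -0.003 0.015" --pt "0.1 -0.003 0.015" --pt "0.11 -0.003 0.015" --pt "0.12 -0.003 0.015" --pt "0.13 -0.003 0.015" --pt "0.14 -0.003 0.015" --pt "0.15 -0.003 0.015" --pt "0.16 -0.003 0.015" --pt "0.17 -0.003 0.015" --twist '[0,0,0,0,0,0,0,0,0,0,0,0,0,0,0]'

```text
time: 14.8
position: [470.3, -275.8, 16.7]
orientation: [3.141, 0.0, 1.489]
force: [-1.0, -4.0, 2.2]
opening: 42.7
finger_force: 2.0
```

```bash
cat >> h.py <<'E'
def tail():
    "tail top edge of block in rig, from the top camera box centre is coarse; networks on wrist"
    c=wrist();print([(np.round(d["extent"]),round(d["p"],2)) for d in manip.search_frame(c,"block")[:2]])
E
python3 -c "
from h import *
rnow()"
```

```text
rig xyz [-278.4    0.6   16.7] dyaw -0.0 F rig [-4.   0.7  2.2] open 42.7 t 14.8
```

Request:
play_rows --fingers '[0,0,0,0,0,0,0,0,0,0]' --pt "0.01 0.001 0" --pt "0.02 0.001 0" --pt "0.03 0.001 0" --pt "0.04 0.001 0" --pt "0.05 0.001 0" --pt "0.06 0.001 0" --pt "0.07 0.001 0" --pt "0.08 0.001 0" --pt "0.09 0.001 0" --pt "0.1 0.001 0" --twist '[0,0,0,0,0,0,0,0,0,0]'

```text
time: 15.8
position: [473.0, -246.1, 16.7]
orientation: [3.141, 0.001, 1.489]
force: [-0.9, -7.0, 2.1]
opening: 42.8
finger_force: 3.3
```

```bash
python3 -c "
from h import *
rnow()
import pickle
c=manip.capture('top');a=c['img'][205:315,245:505];cv2.imwrite('pics/t6.png',cv2.resize(a,None,fx=3,fy=3,interpolation=cv2.INTER_CUBIC))"
```

```text
rig xyz [-248.6    0.4   16.7] dyaw -0.0 F rig [-7.1  0.3  2.1] open 42.8 t 15.8
```

View pics/t6.png

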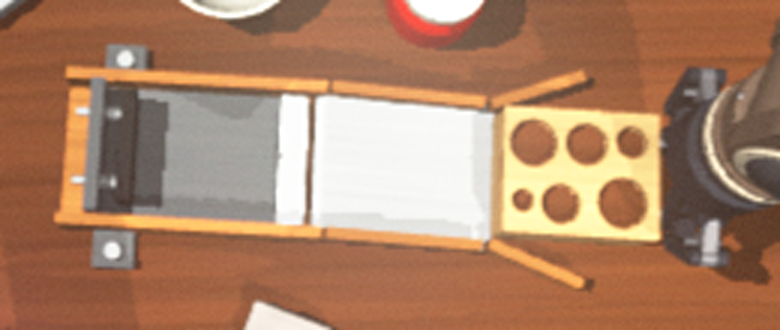

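The block is centred and straight in the mouth, with its front edge at crop column 497, right at the ramp foot. I'm carrying on gently.

Request:
play_rows --fingers '[0,0,0,0,0,0,0,0,0,0]' --pt "0.01 0.001 0" --pt "0.02 0.001 0" --pt "0.03 0.001 0" --pt "0.04 0.001 0" --pt "0.05 0.001 0" --pt "0.06 0.001 0" --pt "0.07 0.001 0" --pt "0.08 0.001 0" --pt "0.09 0.001 0" --pt "0.1 0.001 0" --twist '[0,0,0,0,0,0,0,0,0,0]'

```text
time: 16.85
position: [475.6, -216.3, 16.5]
orientation: [-3.141, 0.001, 1.489]
force: [-0.2, -5.4, 2.4]
opening: 42.8
finger_force: 3.0
```

```bash
python3 -c "
from h import *
rnow()"
```

```text
rig xyz [-218.6    0.3   16.5] dyaw -0.0 F rig [-5.4 -0.3  2.4] open 42.8 t 16.85
```

Request:
play_rows --fingers '[0,0,0,0,0,0,0,0,0,0]' --pt "0.01 0 0" --pt "0.02 0 0" --pt "0.03 0 0" --pt "0.04 0 0" --pt "0.05 0 0" --pt "0.06 0 0" --pt "0.07 0 0" --pt "0.08 0 0" --pt "0.09 0 0" --pt "0.1 0 0" --twist '[0,0,0,0,0,0,0,0,0,0]'

```text
time: 17.85
position: [477.7, -186.0, 16.2]
orientation: [-3.141, -0.0, 1.489]
force: [-1.0, -4.3, 1.4]
opening: 42.9
finger_force: 2.5
```

```bash
python3 -c "
from h import *
rnow()"
```

```text
rig xyz [-188.3    0.7   16.2] dyaw -0.0 F rig [-4.3  0.7  1.4] open 42.9 t 17.85
```

Request:
play_rows --fingers '[0,0,0,0,0,0,0,0,0,0,0,0,0,0]' --pt "0.01 0.001 0" --pt "0.02 0.001 0" --pt "0.03 0.001 0" --pt "0.04 0.001 0" --pt "0.05 0.001 0" --pt "0.06 0.001 0" --pt "0.07 0.001 0" --pt "0.08 0.001 0" --pt "0.09 0.001 0" --pt "0.1 0.001 0" --pt "0.11 0.001 -0.002" --pt "0.12 0.001 -0.004" --pt "0.13 0.001 -0.006" --pt "0.14 0.001 -0.008" --twist '[0,0,0,0,0,0,0,0,0,0,0,0,0,0]'

```text
time: 19.25
position: [481.9, -144.2, 19.1]
orientation: [3.142, 0.0, 1.489]
force: [-0.5, -2.8, -2.4]
opening: 42.4
finger_force: 1.6
```

```bash
python3 -c "
from h import *
rnow()"
```

```text
rig xyz [-146.3   -0.2   19.1] dyaw -0.0 F rig [-2.8  0.2 -2.4] open 42.4 t 19.25
```

Request:
play_rows --fingers '[0,0,0,0,0,0,0,0,0,0]' --pt "0.01 0 -0.002" --pt "0.02 0 -0.005" --pt "0.03 0 -0.007" --pt "0.04 0 -0.009" --pt "0.05 0 -0.012" --pt "0.06 0 -0.014" --pt "0.07 0 -0.016" --pt "0.08 0 -0.019" --pt "0.09 0 -0.021" --pt "0.1 0 -0.023" --twist '[0,0,0,0,0,0,0,0,0,0]'

```text
time: 20.25
position: [484.5, -114.4, 26.0]
orientation: [3.141, 0.0, 1.489]
force: [0.5, -3.9, -1.5]
opening: 42.9
finger_force: 1.8
```

```bash
python3 -c "
from h import *
rnow()"
```

```text
rig xyz [-116.3   -0.3   26. ] dyaw -0.0 F rig [-3.8 -0.8 -1.5] open 42.9 t 20.25
```

Request:
play_rows --fingers '[0,0,0,0,0,0,0,0,0,0]' --pt "0.01 -0.001 -0.003" --pt "0.02 -0.001 -0.006" --pt "0.03 -0.001 -0.009" --pt "0.04 -0.001 -0.012" --pt "0.05 -0.001 -0.015" --pt "0.06 -0.001 -0.018" --pt "0.07 -0.001 -0.021" --pt "0.08 -0.001 -0.024" --pt "0.09 -0.001 -0.027" --pt "0.1 -0.001 -0.03" --twist '[0,0,0,0,0,0,0,0,0,0]'

```text
time: 21.25
position: [486.7, -84.7, 35.2]
orientation: [3.141, 0.001, 1.489]
force: [0.2, -5.1, 1.7]
opening: 42.8
finger_force: 2.9
```

```bash
python3 -c "
from h import *
rnow()"
```

```text
rig xyz [-86.6  -0.1  35.2] dyaw -0.0 F rig [-5.1 -0.6  1.7] open 42.8 t 21.25
```

Request:
play_rows --fingers '[0,0,0,0,0,0,0,0,0,0]' --pt "0.01 -0.001 -0.003" --pt "0.02 -0.001 -0.006" --pt "0.03 -0.001 -0.009" --pt "0.04 -0.001 -0.012" --pt "0.05 -0.001 -0.015" --pt "0.06 -0.001 -0.018" --pt "0.07 -0.001 -0.021" --pt "0.08 -0.001 -0.024" --pt "0.09 -0.001 -0.027" --pt "0.1 -0.001 -0.03" --twist '[0,0,0,0,0,0,0,0,0,0]'

```text
time: 22.25
position: [488.5, -54.2, 43.8]
orientation: [-3.141, -0.001, 1.489]
force: [-0.4, -2.6, -1.2]
opening: 42.5
finger_force: 1.3
```

```bash
python3 -c "
from h import *
rnow()"
```

```text
rig xyz [-56.    0.6  43.8] dyaw -0.0 F rig [-2.6  0.2 -1.2] open 42.5 t 22.25
```

Request:
play_rows --fingers '[0,0,0,0,0,0,0,0,0,0]' --pt "0.01 0.001 -0.002" --pt "0.02 0.001 -0.004" --pt "0.03 0.001 -0.006" --pt "0.04 0.001 -0.008" --pt "0.05 0.001 -0.01" --pt "0.06 0.001 -0.01" --pt "0.07 0.001 -0.01" --pt "0.08 0.001 -0.01" --pt "0.09 0.001 -0.01" --pt "0.1 0.001 -0.01" --twist '[0,0,0,0,0,0,0,0,0,0]'

```text
time: 23.25
position: [491.6, -24.7, 47.1]
orientation: [3.141, 0.0, 1.489]
force: [-0.6, -3.7, 2.7]
opening: 42.6
finger_force: 2.0
```

```bash
python3 -c "
from h import *
rnow()"
```

```text
rig xyz [-26.4  -0.1  47.1] dyaw -0.0 F rig [-3.7  0.3  2.7] open 42.6 t 23.25
```

Request:
play_rows --fingers '[0,0,0,0,0,0,0,0,0,0]' --pt "0.01 0 0" --pt "0.02 0 0" --pt "0.03 0 0" --pt "0.04 0 0" --pt "0.05 0 0" --pt "0.06 0 0" --pt "0.07 0 0" --pt "0.08 0 0" --pt "0.09 0 0" --pt "0.1 0 0" --twist '[0,0,0,0,0,0,0,0,0,0]'

```text
time: 24.25
position: [493.8, 5.3, 46.8]
orientation: [-3.141, -0.0, 1.489]
force: [0.0, -1.8, -1.8]
opening: 42.9
finger_force: 1.0
```

```bash
python3 -c "
from h import *
rnow()"
```

```text
rig xyz [ 3.7  0.2 46.8] dyaw -0.0 F rig [-1.8 -0.2 -1.8] open 42.9 t 24.25
```

Request:
play_rows --fingers '[0,0,0,0,0,0]' --pt "0.007 0 0" --pt "0.014 0 0" --pt "0.021 0 0" --pt "0.028 0 0" --pt "0.035 0 0" --pt "0.042 0 0" --twist '[0,0,0,0,0,0]'

```text
time: 24.85
position: [495.0, 17.6, 46.9]
orientation: [3.141, 0.0, 1.489]
force: [-0.4, -3.4, -1.6]
opening: 42.9
finger_force: 1.6
```

```bash
python3 -c "
from h import *
rnow()"
```

```text
rig xyz [16.   0.  46.9] dyaw -0.0 F rig [-3.5  0.2 -1.6] open 42.9 t 24.85
```

Request:
play_rows --fingers '[0,0,0,0]' --pt "0.003 0 0" --pt "0.006 0 0" --pt "0.009 0 0" --pt "0.012 0 0" --twist '[0,0,0,0]'

```text
time: 25.25
position: [495.2, 21.1, 46.9]
orientation: [-3.142, 0.0, 1.489]
force: [0.4, -4.5, -1.5]
opening: 42.7
finger_force: 2.1
```

```bash
python3 -c "
from h import *
rnow()"
```

```text
rig xyz [19.5  0.1 46.9] dyaw -0.0 F rig [-4.5 -0.8 -1.5] open 42.7 t 25.25
```

Request:
play_rows --fingers '[0,0,0]' --pt "0.003 0 0" --pt "0.006 0 0" --pt "0.009 0 0" --twist '[0,0,0]'

```text
time: 25.55
position: [495.4, 23.8, 46.9]
orientation: [-3.142, 0.0, 1.489]
force: [-0.7, -5.5, -2.6]
opening: 42.3
finger_force: 2.4
```

```bash
python3 -c "
from h import *
rnow()"
```

```text
rig xyz [22.2  0.1 46.9] dyaw -0.0 F rig [-5.5  0.2 -2.6] open 42.3 t 25.55
```

Request:
play_rows --fingers '[0,0]' --pt "0.003 0 0" --pt "0.006 0 0" --twist '[0,0]'

```text
time: 25.75
position: [495.6, 25.5, 46.9]
orientation: [3.142, 0.001, 1.489]
force: [0.6, -5.2, -2.3]
opening: 42.4
finger_force: 2.6
```

```bash
python3 -c "
from h import *
rnow()"
```

```text
rig xyz [24.   0.1 46.9] dyaw -0.0 F rig [-5.1 -1.1 -2.3] open 42.4 t 25.75
```

Request:
play_rows --fingers '[0,0]' --pt "0.002 0 0" --pt "0.004 0 0" --twist '[0,0]'

```text
time: 25.95
position: [495.6, 26.0, 46.8]
orientation: [3.142, 0.003, 1.488]
force: [-0.4, -8.8, -1.7]
opening: 43.1
finger_force: 4.7
```

```bash
python3 -c "
from h import *
rnow()"
```

```text
rig xyz [24.4  0.1 46.8] dyaw -0.001 F rig [-8.8 -0.3 -1.7] open 43.1 t 25.95
```

Request:
play_rows --fingers '[0,0]' --pt "0.002 0 0" --pt "0.003 0 0" --twist '[0,0]'

```text
time: 26.15
position: [495.6, 26.1, 46.8]
orientation: [-3.142, 0.004, 1.488]
force: [-0.4, -11.4, -3.1]
opening: 42.3
finger_force: 5.9
```

```bash
python3 -c "
from h import *
rnow()"
```

```text
rig xyz [24.6  0.1 46.8] dyaw -0.001 F rig [-11.3  -0.6  -3.1] open 42.3 t 26.15
```

Request:
play_rows --fingers '[0,0,0,0,0,0]' --pt "-0.002 0 0" --pt "-0.004 0 0.003" --pt "-0.005 0 0.008" --pt "-0.006 0 0.014" --pt "-0.007 0 0.02" --pt "-0.007 0 0.025" --twist '[0,0,0,0,0,0]'

```text
time: 26.75
position: [495.6, 25.3, 39.3]
orientation: [-3.142, 0.001, 1.489]
force: [-0.1, -6.1, -2.3]
opening: 42.6
finger_force: 2.9
```

```bash
python3 -c "
from h import *
rnow()"
```

```text
rig xyz [23.8  0.1 39.3] dyaw -0.0 F rig [-6.1 -0.4 -2.3] open 42.6 t 26.75
```

Request:
play_rows --fingers '[0,0,0,0]' --pt "-0.002 0 0" --pt "-0.004 0 0" --pt "-0.006 0 0" --pt "-0.006 0 0" --twist '[0,0,0,0]'

```text
time: 27.15
position: [495.8, 24.5, 39.8]
orientation: [3.141, -0.001, 1.489]
force: [0.4, -0.7, 0.1]
opening: 42.7
finger_force: 0.0
```

```bash
python3 -c "
from h import *
rnow()"
```

```text
rig xyz [23.  -0.2 39.8] dyaw 0.0 F rig [-0.6 -0.4  0.1] open 42.7 t 27.15
```

Request:
play_rows --fingers '[0,0,0,0]' --pt "-0.003 0 0" --pt "-0.006 0 0" --pt "-0.01 0 0" --pt "-0.013 0 0" --twist '[0,0,0,0]'

```text
time: 27.55
position: [495.1, 19.9, 39.4]
orientation: [3.142, -0.0, 1.489]
force: [0.8, -0.3, -0.8]
opening: 42.8
finger_force: 0.0
```

```bash
python3 -c "
from h import *
import pickle
rnow()
c=wrist('w7.png');pickle.dump(c,open('w7.pkl','wb'))"
```

```text
rig xyz [18.4  0.1 39.4] dyaw -0.0 F rig [-0.2 -0.8 -0.8] open 42.8 t 27.55
```

View pics/w7.png

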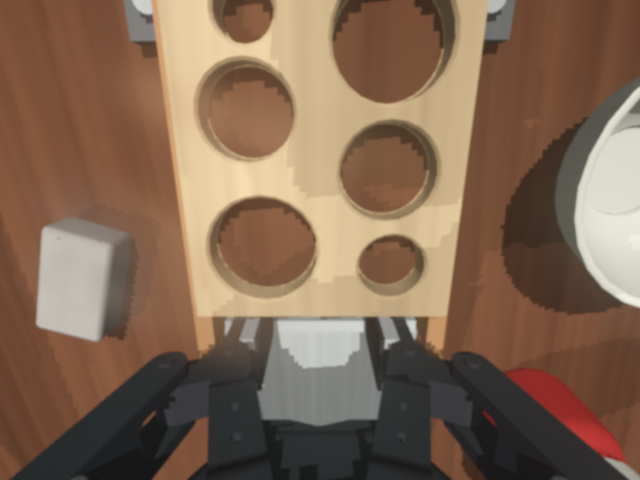

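The tail edge spans (198,317) to (450,317), and the force fell to zero on easing without the block following the fingers. I'm retreating now and will check that it sits flat.

Request:
play_rows --fingers '[0,0,0,0,0,0,0]' --pt "-0.06 0 -0.01" --pt "-0.15 0 -0.05" --pt "-0.15 0 -0.2" --pt "-0.15 0 -0.35" --pt "-0.1 0 -0.45" --pt "-0.1 0 -0.45" --pt "-0.1 0 -0.45" --twist '[0,0,0,0,0,0,0]'

```text
time: 28.3
position: [493.1, -9.8, 174.8]
orientation: [3.14, -0.0, 1.489]
force: [0.2, -0.6, -1.1]
opening: 42.7
finger_force: 0.0
```

```bash
python3 -c "
from h import *
import pickle
rnow()
c=wrist('w8.png');pickle.dump(c,open('w8.pkl','wb'))"
```

```text
rig xyz [-11.4  -0.3 174.8] dyaw 0.0 F rig [-0.6 -0.3 -1.1] open 42.7 t 28.3
```

View pics/w8.png

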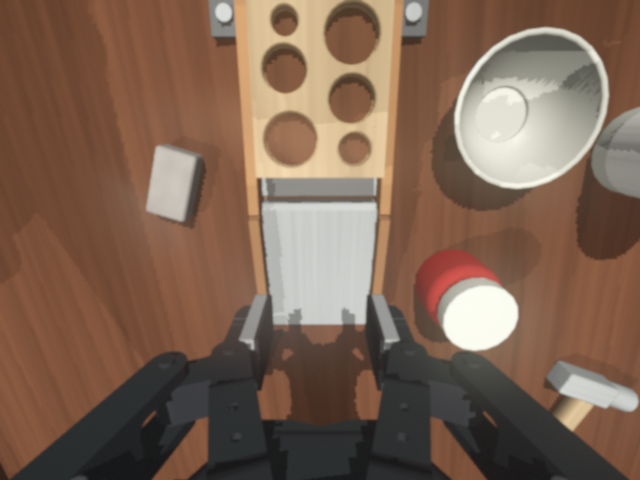

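```bash
python3 - <<'E'
from h import *
import pickle
from scipy.optimize import brentq
g=RIG;cs,s=np.cos(g[2]),np.sin(g[2])
for n,a,b in [('w7',(198,317),(450,317)),('w7',(176,150),(468,150)),('w7',(156,10),(482,10)),('w8',(256,178),(386,178)),('w8',(245,5),(401,5))]:
    c=pickle.load(open(n+'.pkl','rb'))
    z=brentq(lambda z:np.linalg.norm(ray(c,*a,z)-ray(c,*b,z))-90,0,120)
    d=(ray(c,*a,z)+ray(c,*b,z))[:2]/2-g[:2];print(n,"z",round(z,1),"rig x",round(cs*d[0]+s*d[1],1),"y",round(-s*d[0]+cs*d[1],1))
c=pickle.load(open('w7.pkl','rb'))
r=c['img'][310,:,:].astype(int);print(r[185:215].tolist()[::3],r[440:465].tolist()[::3])
c=manip.capture("top")
for q in["stake","block","pink_jar","bowl","wax_block","tall_jar","hammer","driver","steel_puck"]:print(q,[np.round(d["extent"]).tolist() for d in manip.search_frame(c,q)[:2]])
E
```

```text
w7 z 73.5 rig x 36.5 y -1.4
w7 z 71.8 rig x 94.3 y -0.6
w7 z 70.9 rig x 131.8 y 0.2
w8 z 76.1 rig x 36.0 y -1.6
w8 z 84.3 rig x 136.7 y -2.6
[[74, 101, 144], [73, 101, 143], [78, 107, 148], [104, 146, 193], [140, 183, 215], [154, 195, 223], [154, 197, 225], [157, 199, 227], [155, 198, 225], [151, 193, 220]] [[140, 181, 207], [141, 182, 208], [131, 171, 199], [60, 83, 120], [54, 75, 112], [53, 75, 110], [54, 75, 112], [55, 75, 112], [53, 75, 112]]
stake [[231.0, 186.0, 261.0, 215.0], [175.0, 244.0, 199.0, 257.0]]
block [[284.0, 233.0, 338.0, 279.0]]
pink_jar []
bowl [[295.0, 162.0, 347.0, 212.0], [173.0, 246.0, 202.0, 258.0]]
wax_block [[327.0, 308.0, 354.0, 330.0]]
tall_jar [[320.0, 110.0, 355.0, 157.0]]
hammer [[262.0, 219.0, 369.0, 292.0], [482.0, 152.0, 546.0, 187.0]]
driver [[110.0, 174.0, 129.0, 259.0], [294.0, 161.0, 345.0, 211.0]]
steel_puck [[190.0, 154.0, 221.0, 186.0]]
```

```bash
python3 -c "
from h import *
rrel(47,0,86)"
```

```text
now [492.6 -10.  174.2] [-3.141  0.     1.489] F [-0.8  0.3  0.5] t 28.85
shares [0.1953 0.0005 0.2939] twist -0.0002
```

Request:
play_rows --fingers '[-1,-1,-1,-1,-1,-1,-1,-1,-1]' --pt "0.1 0 0" --pt "0.195 0 0.05" --pt "0.195 0 0.15" --pt "0.195 0 0.22" --pt "0.195 0 0.26" --pt "0.195 0 0.28" --pt "0.195 0 0.29" --pt "0.195 0 0.29" --pt "0.195 0 0.29" --twist '[0,0,0,0,0,0,0,0,0]'

```text
time: 29.75
position: [498.1, 48.3, 88.3]
orientation: [3.14, -0.0, 1.488]
force: [-0.2, 0.0, 0.9]
opening: 0.3
finger_force: 0.0
```

```bash
python3 -c "
from h import *
rnow()"
```

```text
rig xyz [46.9 -0.6 88.3] dyaw -0.001 F rig [-0.   0.2  0.9] open 0.3 t 29.75
```

Request:
play_rows --fingers '[-1,-1,-1,-1]' --pt "0 0 0.007" --pt "0 0 0.014" --pt "0 0 0.02" --pt "0 0 0.027" --twist '[0,0,0,0]'

```text
time: 30.15
position: [497.5, 48.4, 79.2]
orientation: [3.142, -0.0, 1.489]
force: [-0.5, 0.2, 0.3]
opening: -0.2
finger_force: 0.0
```

```bash
python3 -c "
from h import *
rnow()"
```

```text
rig xyz [47.   0.1 79.2] dyaw -0.0 F rig [0.1 0.5 0.3] open -0.2 t 30.15
```

Request:
play_rows --fingers '[-1,-1,-1,-1]' --pt "0 0 0.004" --pt "0 0 0.008" --pt "0 0 0.012" --pt "0 0 0.014" --twist '[0,0,0,0]'

```text
time: 30.55
position: [497.4, 48.4, 75.0]
orientation: [-3.141, 0.0, 1.489]
force: [-0.1, -0.2, -0.3]
opening: 0.2
finger_force: 0.0
```

```bash
python3 -c "
from h import *
rnow()"
```

```text
rig xyz [47.   0.1 75. ] dyaw -0.0 F rig [-0.2  0.1 -0.3] open 0.2 t 30.55
```

No contact down to 75 mm, so the tail is seated; resting on the lip it would stand at about 80 mm. I'm withdrawing and handing in.

Request:
play_rows --fingers '[-1,-1,-1,-1,-1,-1,-1,-1,-1]' --pt "0 0 -0.1" --pt "0 0 -0.25" --pt "0 0 -0.4" --pt "0 0 -0.5" --pt "0 0 -0.5" --pt "0 0 -0.5" --pt "0 0 -0.5" --pt "0 0 -0.5" --pt "0 0 -0.5" --twist '[0,0,0,0,0,0,0,0,0]'

```text
time: 31.45
position: [496.9, 48.4, 223.9]
orientation: [-3.139, 0.0, 1.489]
force: [-0.4, -0.3, 0.2]
opening: 0.1
finger_force: 0.0
```

```bash
python3 -c "
from h import *
rnow();c=manip.capture('top')
for q in ['stake','pink_jar']: print(q,[np.round(d['extent']).tolist() for d in manip.search_frame(c,q)[:3]])
print(manip.job_done())"
```

```text
rig xyz [ 46.9   0.6 223.9] dyaw -0.0 F rig [-0.3  0.4  0.2] open 0.1 t 31.45
stake [[232.0, 188.0, 262.0, 216.0], [174.0, 245.0, 201.0, 257.0]]
pink_jar []
the job is handed in; nothing more can be done
None
```

The job is handed in at about 31 s: the stake is in the wooden tray, the block measured flat in the cradle behind the lip (highest push reading about 11 N), and the gripper is clear of everything; no verdict came back.

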